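# Top up a chocolate tray to its sale weight

### The job

Top up the part-filled chocolate tray on the dial scale: take the truffles from the wooden board one at a time, seat each upright on the bottom of an empty well of the tray, let go and let the pointer settle, and stop as soon as the pointer rests in the green zone. Be gentle with the scale: never push its pointer past the last tick of the dial. Leave the truffles you do not need standing on the board, and the jars and the tin where they are.

Things in the scene. Friction and masses are not known exactly. Their poses are not given: they have to be found in the camera images.
- scale_pan (a point): centre of the top face of the steel pan of a fixed dial shop scale; pan 112 mm along its x (front, dial side, to rear), 176 mm along its y (to the left), top 66 mm above the counter when empty. z up. The pan is sprung: it sinks 2 mm for every 100 g or 1 N (490 N/m, damped), stop at 16.5 mm. A loose brown chocolate tray lies on it, 102 x 154 mm, 18 mm high, long side along y.
- well_1 (a point): GUESS, fixed to the pan, of the mouth centre (tray top, 18 mm above the pan) of the right one of the three empty round wells in a row in the rear half of the tray. Wells 36.6 mm wide, 14 mm deep. The loose tray is not tracked: it lies up to 5 mm off in x and in y and up to 1 degree turned, so the true well lies that far from this point; find it by feel or by eye. Axes as the pan's.
- well_2 (a point): the same GUESS for the middle well, 46 mm further along the pan's +y; the true wells are all shifted together, with the tray
- well_3 (a point): the same GUESS for the left well, another 46 mm along +y. In front of the wells, 46 mm towards the dial, three flat caramels lie fixed in the tray, their tops 2 mm above the tray top.
- pointer (a joint): red pointer of the scale's tilted dial (116 mm wide, facing the robot): 0 with an empty pan, grows clockwise with load, 8.0 rad per kg, so it also shows any force pressing on the pan (0.8 rad per N). Green zone on the dial: 2.08 rad (260 g) to 2.42 rad (302 g). Last tick, at the red end: 5.6 rad (700 g). At the start it shows the part-filled tray, 145 to 215 g.
- truffle_1_mid (a point): centre, half-way up, of an upright dark chocolate truffle: stiff cylinder 34 mm in diameter, 36 mm high, gold foil round its foot, 38 to 42 g; z its axis. One of four alike in a row, centres about 72 mm apart, on a light wooden board 12 mm thick. Seated in a well, this point is 22 mm above the pan and the top 22 mm stand out of the tray: hold it there, or the fingers meet the tray.
- truffle_2_mid (a point): centre, half-way up, of an upright dark chocolate truffle: stiff cylinder 34 mm in diameter, 36 mm high, gold foil round its foot, 38 to 42 g; z its axis. One of four alike in a row, centres about 72 mm apart, on a light wooden board 12 mm thick. Seated in a well, this point is 22 mm above the pan and the top 22 mm stand out of the tray: hold it there, or the fingers meet the tray.
- truffle_3_mid (a point): centre, half-way up, of an upright dark chocolate truffle: stiff cylinder 34 mm in diameter, 36 mm high, gold foil round its foot, 38 to 42 g; z its axis. One of four alike in a row, centres about 72 mm apart, on a light wooden board 12 mm thick. Seated in a well, this point is 22 mm above the pan and the top 22 mm stand out of the tray: hold it there, or the fingers meet the tray.
- truffle_4_mid (a point): centre, half-way up, of an upright dark chocolate truffle: stiff cylinder 34 mm in diameter, 36 mm high, gold foil round its foot, 38 to 42 g; z its axis. One of four alike in a row, centres about 72 mm apart, on a light wooden board 12 mm thick. Seated in a well, this point is 22 mm above the pan and the top 22 mm stand out of the tray: hold it there, or the fingers meet the tray.
- cream_jar: small jar with a white lid, 50 mm wide, 60 mm high, loose bystander; origin under its centre
- honey_jar: honey jar with a yellow lid, 54 mm wide, 75 mm high, loose bystander; origin under its centre
- tin_ochre: ochre round tin, 65 mm wide, 36 mm high, loose bystander; origin under its centre
Not all that is in view belongs to the job. Leave any orange or purple look-alike of the part that bears truffle_1_mid alone.

How it is judged:
On the way, in this order (a step that is already met when the one before it is completed fails the run):
1. a first truffle is seated in a well, let go, and the pointer is at rest (((z of truffle_1_mid in the frame of scale_pan between 0.0195 and 0.0255 m and angle between truffle_1_mid's own z axis and vertical below 0.1 rad and x of truffle_1_mid in the frame of scale_pan between 0.005 and 0.04 m and y of truffle_1_mid in the frame of scale_pan between -0.066 and 0.066 m) or (z of truffle_2_mid in the frame of scale_pan between 0.0195 and 0.0255 m and angle between truffle_2_mid's own z axis and vertical below 0.1 rad and x of truffle_2_mid in the frame of scale_pan between 0.005 and 0.04 m and y of truffle_2_mid in the frame of scale_pan between -0.066 and 0.066 m) or (z of truffle_3_mid in the frame of scale_pan between 0.0195 and 0.0255 m and angle between truffle_3_mid's own z axis and vertical below 0.1 rad and x of truffle_3_mid in the frame of scale_pan between 0.005 and 0.04 m and y of truffle_3_mid in the frame of scale_pan between -0.066 and 0.066 m) or (z of truffle_4_mid in the frame of scale_pan between 0.0195 and 0.0255 m and angle between truffle_4_mid's own z axis and vertical below 0.1 rad and x of truffle_4_mid in the frame of scale_pan between 0.005 and 0.04 m and y of truffle_4_mid in the frame of scale_pan between -0.066 and 0.066 m)) and contact force between the fingers and anything else below 0.2 N and velocity of joint pointer between -0.15 and 0.15 rad/s), for 0.2 s.
2. a second truffle is seated beside it, let go, and the pointer is at rest ((((z of truffle_1_mid in the frame of scale_pan between 0.0195 and 0.0255 m and angle between truffle_1_mid's own z axis and vertical below 0.1 rad and x of truffle_1_mid in the frame of scale_pan between 0.005 and 0.04 m and y of truffle_1_mid in the frame of scale_pan between -0.066 and 0.066 m) and (z of truffle_2_mid in the frame of scale_pan between 0.0195 and 0.0255 m and angle between truffle_2_mid's own z axis and vertical below 0.1 rad and x of truffle_2_mid in the frame of scale_pan between 0.005 and 0.04 m and y of truffle_2_mid in the frame of scale_pan between -0.066 and 0.066 m)) or ((z of truffle_1_mid in the frame of scale_pan between 0.0195 and 0.0255 m and angle between truffle_1_mid's own z axis and vertical below 0.1 rad and x of truffle_1_mid in the frame of scale_pan between 0.005 and 0.04 m and y of truffle_1_mid in the frame of scale_pan between -0.066 and 0.066 m) and (z of truffle_3_mid in the frame of scale_pan between 0.0195 and 0.0255 m and angle between truffle_3_mid's own z axis and vertical below 0.1 rad and x of truffle_3_mid in the frame of scale_pan between 0.005 and 0.04 m and y of truffle_3_mid in the frame of scale_pan between -0.066 and 0.066 m)) or ((z of truffle_1_mid in the frame of scale_pan between 0.0195 and 0.0255 m and angle between truffle_1_mid's own z axis and vertical below 0.1 rad and x of truffle_1_mid in the frame of scale_pan between 0.005 and 0.04 m and y of truffle_1_mid in the frame of scale_pan between -0.066 and 0.066 m) and (z of truffle_4_mid in the frame of scale_pan between 0.0195 and 0.0255 m and angle between truffle_4_mid's own z axis and vertical below 0.1 rad and x of truffle_4_mid in the frame of scale_pan between 0.005 and 0.04 m and y of truffle_4_mid in the frame of scale_pan between -0.066 and 0.066 m)) or ((z of truffle_2_mid in the frame of scale_pan between 0.0195 and 0.0255 m and angle between truffle_2_mid's own z axis and vertical below 0.1 rad and x of truffle_2_mid in the frame of scale_pan between 0.005 and 0.04 m and y of truffle_2_mid in the frame of scale_pan between -0.066 and 0.066 m) and (z of truffle_3_mid in the frame of scale_pan between 0.0195 and 0.0255 m and angle between truffle_3_mid's own z axis and vertical below 0.1 rad and x of truffle_3_mid in the frame of scale_pan between 0.005 and 0.04 m and y of truffle_3_mid in the frame of scale_pan between -0.066 and 0.066 m)) or ((z of truffle_2_mid in the frame of scale_pan between 0.0195 and 0.0255 m and angle between truffle_2_mid's own z axis and vertical below 0.1 rad and x of truffle_2_mid in the frame of scale_pan between 0.005 and 0.04 m and y of truffle_2_mid in the frame of scale_pan between -0.066 and 0.066 m) and (z of truffle_4_mid in the frame of scale_pan between 0.0195 and 0.0255 m and angle between truffle_4_mid's own z axis and vertical below 0.1 rad and x of truffle_4_mid in the frame of scale_pan between 0.005 and 0.04 m and y of truffle_4_mid in the frame of scale_pan between -0.066 and 0.066 m)) or ((z of truffle_3_mid in the frame of scale_pan between 0.0195 and 0.0255 m and angle between truffle_3_mid's own z axis and vertical below 0.1 rad and x of truffle_3_mid in the frame of scale_pan between 0.005 and 0.04 m and y of truffle_3_mid in the frame of scale_pan between -0.066 and 0.066 m) and (z of truffle_4_mid in the frame of scale_pan between 0.0195 and 0.0255 m and angle between truffle_4_mid's own z axis and vertical below 0.1 rad and x of truffle_4_mid in the frame of scale_pan between 0.005 and 0.04 m and y of truffle_4_mid in the frame of scale_pan between -0.066 and 0.066 m))) and contact force between the fingers and anything else below 0.2 N and velocity of joint pointer between -0.15 and 0.15 rad/s), for 0.2 s.
At the end, for the whole second after the job is handed in: The pointer rests in the green zone (2.08 to 2.42 rad, 0.025 to spare either way); each truffle stands upright (0.1 rad) either on the bottom of a well of the tray on the scale (centre 19.5 to 25.5 mm above the pan) or on the board within 30 mm of where it stood (value of joint pointer between 2.05 and 2.445 rad and velocity of joint pointer between -0.15 and 0.15 rad/s and ((z of truffle_1_mid in the frame of scale_pan between 0.0195 and 0.0255 m and angle between truffle_1_mid's own z axis and vertical below 0.1 rad and x of truffle_1_mid in the frame of scale_pan between 0.005 and 0.04 m and y of truffle_1_mid in the frame of scale_pan between -0.066 and 0.066 m) or distance of truffle_1_mid from where it was at the start of the episode below 0.03 m) and ((z of truffle_2_mid in the frame of scale_pan between 0.0195 and 0.0255 m and angle between truffle_2_mid's own z axis and vertical below 0.1 rad and x of truffle_2_mid in the frame of scale_pan between 0.005 and 0.04 m and y of truffle_2_mid in the frame of scale_pan between -0.066 and 0.066 m) or distance of truffle_2_mid from where it was at the start of the episode below 0.03 m) and ((z of truffle_3_mid in the frame of scale_pan between 0.0195 and 0.0255 m and angle between truffle_3_mid's own z axis and vertical below 0.1 rad and x of truffle_3_mid in the frame of scale_pan between 0.005 and 0.04 m and y of truffle_3_mid in the frame of scale_pan between -0.066 and 0.066 m) or distance of truffle_3_mid from where it was at the start of the episode below 0.03 m) and ((z of truffle_4_mid in the frame of scale_pan between 0.0195 and 0.0255 m and angle between truffle_4_mid's own z axis and vertical below 0.1 rad and x of truffle_4_mid in the frame of scale_pan between 0.005 and 0.04 m and y of truffle_4_mid in the frame of scale_pan between -0.066 and 0.066 m) or distance of truffle_4_mid from where it was at the start of the episode below 0.03 m) and angle between each of truffle_1_mid, truffle_2_mid, truffle_3_mid, truffle_4_mid's own z axis and vertical below 0.1 rad); the robot touches nothing.
It fails at once if the pointer is pushed past the last tick of the dial (5.6 rad, 700 g) (value of joint pointer above 5.6 rad).
It fails at once if a jar or the tin is moved by more than 30 mm (distance of any of cream_jar, honey_jar, tin_ochre from where it was at the start of the episode above 0.03 m).
It also fails if it takes over 72 s, if anything falls off the work surface, if the arm or the gripper's body presses on something with over 40 N, if the wrist force passes 120 N, or if a joint passes its speed limit or range.

### The arm

A 6-joint arm with a two-finger parallel gripper is mounted at the origin on a cart in front of the work surface, level with it; the furniture and walls round the work are solid. World frame = base frame: x ahead of the robot, y to its left, z up, the work surface at z = 0. Lengths are in m, angles in rad, forces in N, time in s.
With the tool pointing down it reaches from about 0.25 to 0.725 m from the base axis. Payload 9.7 kg.
Tool frame: the origin (TCP) lies on the centre line of the jaws, within the pads' length; the fingertips stand 25 mm ahead of it and the grasp point (between the pads) lies 6 mm ahead of it; z points along the fingers, x is the direction in which the jaws open and shut, and the axes are right-handed (so a half turn about z gives the same grasp; the last joint's range is limited). The gripper opens to 85 mm and grips with 20 to 120 N. Pads are 22 mm wide; open, the fingers measure 114 mm over their backs; the gripper's body (76 mm by 85 mm) begins 54 mm behind the grasp point. The pads swing forward as they close: fully open they stand 13 mm farther back than shut.
Start: joints at [-1.297, 0.087, 0.176, 1.66, 0, 1.571], TCP at [0.149, -0.53, 0.256] pointing down, gripper open.
Joint ranges: [-3.13, 3.13], [-0.85, 1.81], [-1.15, 1.24], [-2.2, 2.28], [-1.44, 1.52], [-3.14, 3.14]. Speed limits (rad/s): [2.22, 2.22, 2.57, 3.14, 3.14, 3.14].

### API

Orientations are given as a unit quaternion [x, y, z, w].
In Python, from rig import ctrl gives the robot as it stands. Calls block until the motion is done:
- ctrl.move_pose(position, orientation): joint-space move of the TCP to a pose.
- ctrl.servo_line(position, feed=0.15, ori=None, f_stop=None): straight line of the TCP; ori=None keeps the orientation; feed is the mean speed in m/s. With f_stop (N) it stops when the force on the tool has changed by that much, and returns True; else False.
- ctrl.goto_joints(angles): joint-space move.
- ctrl.open() and ctrl.close_gripper(): open the fingers fully, or close them until they stop; the grip force is fixed at half the most.
- ctrl.pause(seconds).
- ctrl.inverse_kinematics(position, orientation): joint angles nearest the present ones, or None.
- ctrl.get_obs(): the state.
- ctrl.snapshot(name): name is "side" or "top"; returns the picture (420x560x3 uint8, blue, green, red); there is no depth.
- ctrl.calibration(name): a dict with "fx", "fy", "cx", "cy" (pixels), "view" (4x4, takes a point from world to camera coordinates). Camera axes: x right, y down, z forward; pixel columns grow to the right and rows downward; lengths in m; the calibration is good to about 2 mm. A picture is of the moment at which its call begins. calibration takes no time and is no camera call.
A pose or a line that the arm cannot do raises ctrl.PlanningError and nothing moves.
- ctrl.sign_off(): hands the job in, once; it reports no verdict.
Trained networks look in the newest picture that a camera, given by its name, has taken for a name from the list of things; names that differ only in an ending like _2 or _b are one class to them, and where a whole thing is asked for, a point or a joint stands for the part that bears it (a point fixed in the world has none). Each returns a list of dicts, best first, with "conf" (0 to 1); they miss things now and then, are a little off and sometimes report something else, mostly with a low value. They report only what shows in the picture. A call takes as long as a camera call. They do not tell look-alikes from the thing itself.
- ctrl.outline_of(camera, query): "pixels" (420x560 bool, what is visible of it) and "position" ([column, row] in pixels, amid what is visible of it).
- ctrl.tip_of(camera, query): "position" ([column, row] in pixels: a listed point, or the origin of a listed thing).
The state is a dict: "t": time; "joint_pos": joint angles; "qvel": joint speeds; "joint_torque": joint torques, N m; "tool_pos": TCP position; "eef_rot": TCP orientation; "ft_force": force on the tool from outside, world axes, zero at the start; "wrist_torque": the same for the moment, N m; "width": finger opening in m.
Only numpy, scipy, OpenCV 4.12 (cv2) and the standard library are available. Lean on these libraries where they do the work, as an engineer would, in place of code of your own. Each camera call takes 0.05 s, during which the arm holds its last target.

## Working session

There is one attempt and no reset: what is moved stays moved. The work goes in short steps, each a Python script; the robot and the scene stay as the last script left them, time stands still between calls to the robot, and variables do not carry over. Pictures are saved under pics/ and viewed, and the job is handed in when it is done.

```bash
ls; mkdir -p pics; python3 - <<'E'
from rig import ctrl
import cv2,numpy as np
o=ctrl.get_obs(); print({k:np.round(v,3) for k,v in o.items()})
for c in("side","top"):
    im=ctrl.snapshot(c); cv2.imwrite(f"pics/{c}0.png",im); k=ctrl.calibration(c); print(c,k["fx"],k["fy"],k["cx"],k["cy"],np.round(k["view"],4).tolist())
    for q in ["scale_pan","well_1","truffle_1_mid","cream_jar","honey_jar","tin_ochre"]:
        print(q,[(np.round(d["position"],1).tolist(),round(d["conf"],2)) for d in ctrl.tip_of(c,q)])
print(ctrl.get_obs()["t"])
E
```

```text
pics
{'t': np.float64(0.0), 'joint_pos': array([-1.297,  0.087,  0.175,  1.66 ,  0.   ,  1.571]), 'qvel': array([ 0.001, -0.   ,  0.   , -0.002, -0.001,  0.001]), 'joint_torque': array([-0.0000e+00, -5.2039e+01,  4.6480e+01,  1.7000e-02,  0.0000e+00,
        0.0000e+00]), 'tool_pos': array([ 0.149, -0.529,  0.256]), 'eef_rot': array([ 0.797, -0.604, -0.001, -0.   ]), 'ft_force': array([0.412, 0.167, 0.377]), 'wrist_torque': array([-0.004, -0.004, -0.021]), 'width': np.float64(0.085)}
side 451.5615149466925 451.5615149466925 279.33604055832245 206.63127144473992 [[-0.9738, -0.2273, 0.007, 0.5469], [-0.1361, 0.5579, -0.8186, 0.0239], [0.1822, -0.7981, -0.5743, 1.1295], [0.0, 0.0, 0.0, 1.0]]
scale_pan []
well_1 [([310.0, 253.8], 0.67), ([311.8, 221.1], 0.56)]
truffle_1_mid [([248.2, 159.6], 0.73), ([255.4, 206.0], 0.68), ([196.6, 221.1], 0.63)]
cream_jar [([220.0, 309.2], 0.94)]
honey_jar [([184.4, 301.9], 0.6)]
tin_ochre []
top 534.0064470821505 534.0064470821505 280.583490511023 207.90372498609807 [[-0.0944, -0.9955, 0.0075, 0.2211], [-0.8712, 0.0789, -0.4845, 0.4879], [0.4818, -0.0523, -0.8747, 1.2571], [0.0, 0.0, 0.0, 1.0]]
scale_pan []
well_1 [([257.8, 246.5], 0.68), ([221.3, 249.7], 0.64)]
truffle_1_mid [([288.3, 198.7], 0.49), ([371.3, 170.6], 0.46), ([255.8, 160.8], 0.43)]
cream_jar [([179.5, 213.5], 0.92)]
honey_jar [([181.5, 194.2], 0.66)]
tin_ochre [([195.9, 172.3], 0.96)]
0.7
```

```bash
python3 - <<'E'
import cv2
for c in("side","top"):
    im=cv2.imread(f"pics/{c}0.png"); cv2.imwrite(f"pics/{c}0b.png",cv2.resize(im,(800,600),interpolation=cv2.INTER_CUBIC))
E
```

```text
(no output)
```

View pics/side0b.png

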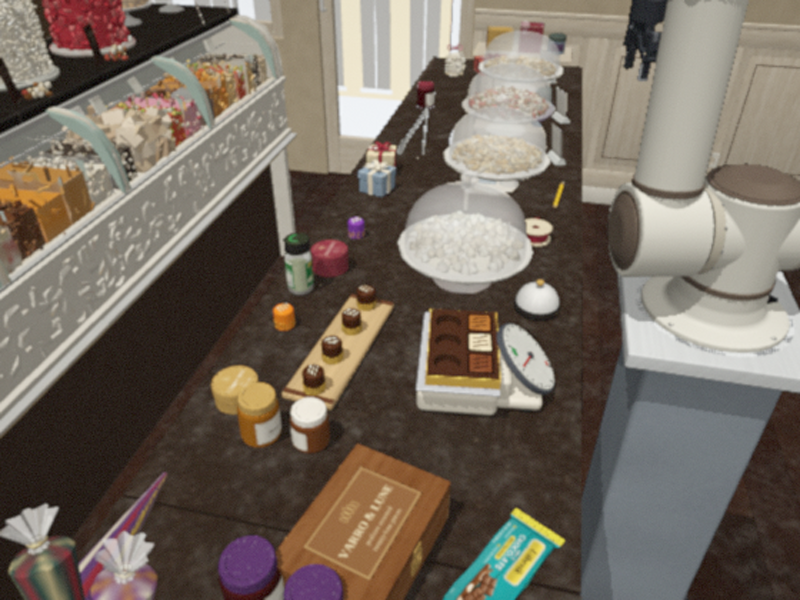

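View pics/top0b.png

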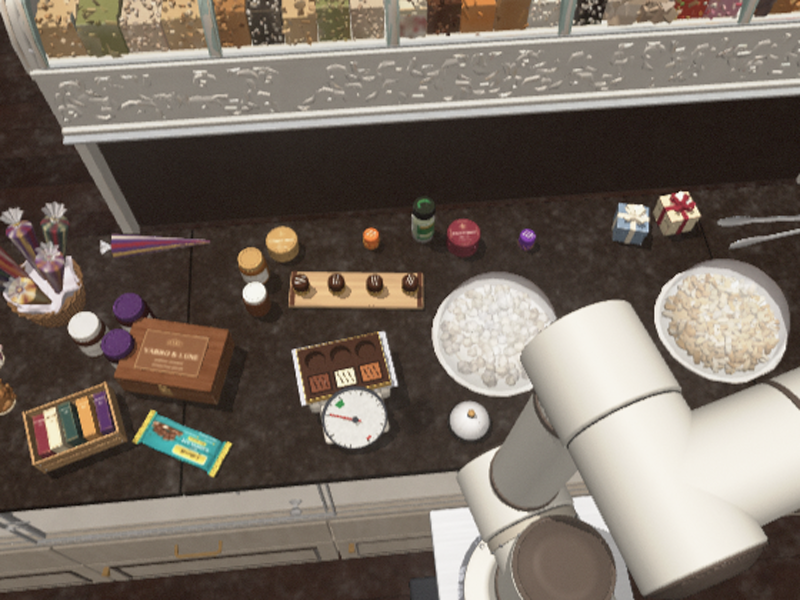

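Four dark truffles stand on the board, in the 800x600 top view at (300,283), (336,282), (375,282) and (410,282). Two things could be taken for them: an orange one at (371,238) and a purple one at (527,238). Next I'll take crops and measure.

```bash
cat > h.py <<'E'
from rig import ctrl
import cv2,numpy as np
def proj(c,P):
    k=ctrl.calibration(c);V=np.array(k["view"]);q=(V@np.r_[P,1])[:3]
    return np.array([k["fx"]*q[0]/q[2]+k["cx"],k["fy"]*q[1]/q[2]+k["cy"]])
def ray(c,px):
    k=ctrl.calibration(c);V=np.array(k["view"]);R=V[:3,:3]
    d=R.T@np.array([(px[0]-k["cx"])/k["fx"],(px[1]-k["cy"])/k["fy"],1]);return -R.T@V[:3,3],d
def atz(c,px,z):
    o,d=ray(c,px);return o+d*(z-o[2])/d[2]
def tri(a,b):
    o1,d1=ray("side",a);o2,d2=ray("top",b)
    s=np.linalg.lstsq(np.c_[d1,-d2],o2-o1,rcond=None)[0];p=o1+d1*s[0];q=o2+d2*s[1];return (p+q)/2,np.linalg.norm(p-q)
def crop(src,name,x0,y0,x1,y1,s):
    cv2.imwrite(name,cv2.resize(src[y0:y1,x0:x1],None,fx=s,fy=s,interpolation=cv2.INTER_CUBIC))
E
python3 - <<'E'
from h import *
for c in("side","top"):
  for q in("truffle_1_mid","pointer","cream_jar","honey_jar","tin_ochre"):
    for d in ctrl.outline_of(c,q):
        m=d["pixels"];ys,xs=np.nonzero(m);print(c,q,np.round(d["position"],1),round(d["conf"],2),"cent",round(xs.mean(),1),round(ys.mean(),1),"n",m.sum(), np.round(atz(c,(xs.mean(),ys.mean()),.03),3), xs.min(),xs.max(),ys.min(),ys.max())
T=cv2.imread("pics/top0.png");S=cv2.imread("pics/side0.png")
crop(T,"pics/t1.png",190,180,310,325,5) if 0 else crop(T,"pics/t1.png",195,180,305,325,4)
crop(S,"pics/s1.png",190,190,400,300,3.8)
E
```

```text
side truffle_1_mid [257.6 207.2] 0.61 cent 256.1 208.2 n 217 [0.585 0.151 0.03 ] 250 263 200 217
side truffle_1_mid [248.6 158.1] 0.61 cent 249.0 159.0 n 152 [ 0.67  -0.081  0.03 ] 244 254 152 166
side truffle_1_mid [181.3 289.4] 0.15 cent 180.8 289.9 n 1152 [0.653 0.449 0.03 ] 166 196 267 312
side pointer [306.2 270.4] 0.65 cent 311.5 261.4 n 517 [0.421 0.309 0.03 ] 293 349 219 277
side pointer [244.8 225.5] 0.53 cent 245.9 225.2 n 262 [0.589 0.222 0.03 ] 239 253 216 235
side cream_jar [218.5 296.3] 0.59 cent 216.7 297.2 n 860 [0.579 0.451 0.03 ] 204 230 278 316
side honey_jar [181.1 290.9] 0.7 cent 180.7 290.1 n 1171 [0.653 0.449 0.03 ] 166 196 268 312
side tin_ochre [161.3 271.5] 0.83 cent 161.6 270.7 n 671 [0.712 0.408 0.03 ] 149 180 256 289
top truffle_1_mid [177.2 209.3] 0.66 cent 179.3 208.7 n 356 [0.582 0.451 0.03 ] 170 189 197 220
top truffle_1_mid [369.5 168.2] 0.61 cent 368.2 167.0 n 134 [ 0.672 -0.098  0.03 ] 362 374 160 174
top truffle_1_mid [287. 201.] 0.58 cent 286.6 198.6 n 137 [0.587 0.15  0.03 ] 281 292 192 205
top truffle_1_mid [254.9 161.3] 0.49 cent 259.3 166.4 n 143 [0.702 0.218 0.03 ] 254 265 159 173
top pointer [235.6 199.1] 0.71 cent 235.4 198.2 n 151 [0.601 0.293 0.03 ] 230 241 191 205
top pointer [245.3 291.3] 0.52 cent 247.9 292.9 n 14 [0.318 0.276 0.03 ] 246 250 291 295
top cream_jar [176.1 209.4] 0.79 cent 179.0 208.4 n 350 [0.583 0.451 0.03 ] 170 189 197 219
top honey_jar [178.5 188.1] 0.59 cent 176.8 186.1 n 459 [0.656 0.457 0.03 ] 166 188 173 198
top tin_ochre [196.7 170.3] 0.84 cent 197.1 170.0 n 444 [0.706 0.399 0.03 ] 186 208 158 182
```

View pics/t1.png

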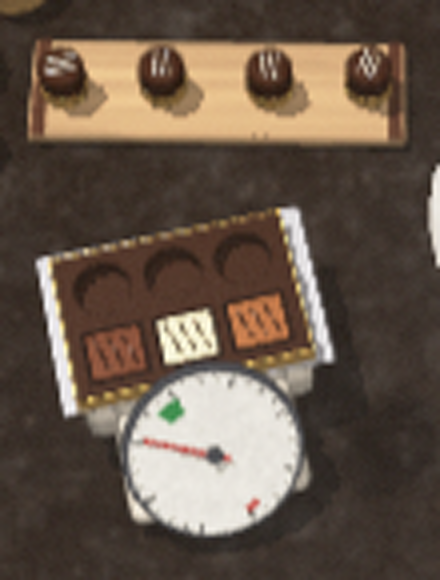

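View pics/s1.png

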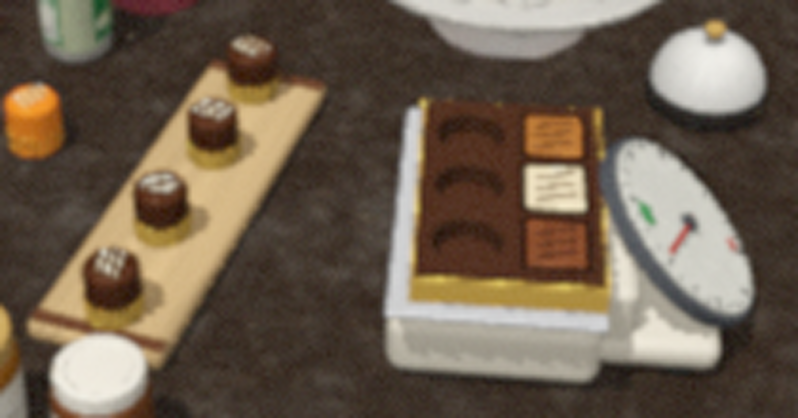

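```bash
python3 - <<'E'
from h import *
T=cv2.imread("pics/top0.png");S=cv2.imread("pics/side0.png")
crop(T,"pics/t2.png",202,228,280,288,10)
crop(S,"pics/s2.png",290,212,355,276,9)
E
```

```text
(no output)
```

View pics/t2.png

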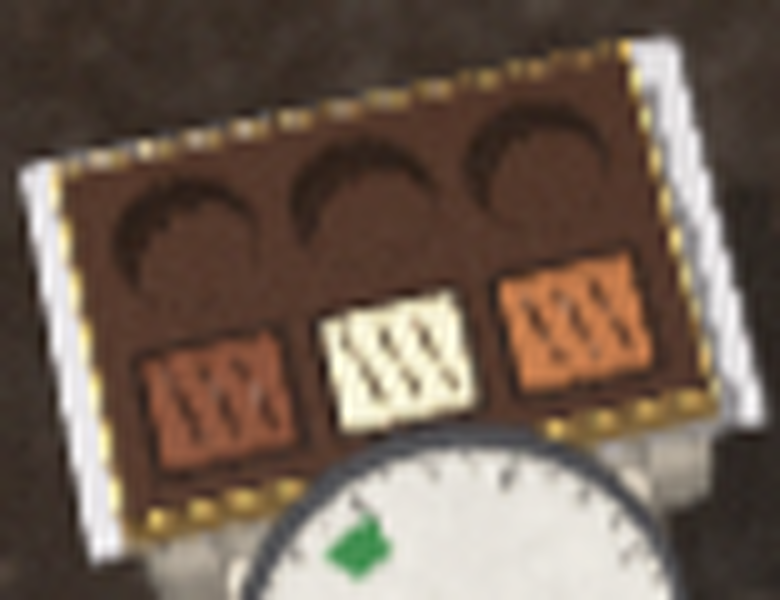

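View pics/s2.png

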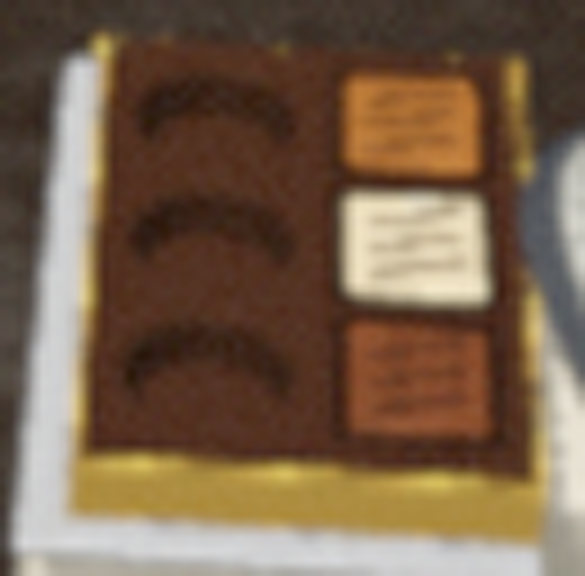

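```bash
python3 - <<'E'
from h import *
f=lambda p,s,o:(np.array(p)+.5)/s-.5+np.array(o)
ct=[f(p,10,(202,228)) for p in((218,401),(397,361),(577,319))]
cs=[f(p,9,(290,212)) for p in((418,378),(416,249),(411,125))]
for a,b in zip(cs,ct):
    print("caramel tri",np.round(tri(a,b),4) if 0 else (np.round(tri(a,b)[0],4),round(tri(a,b)[1],4)),"top@82",np.round(atz("top",b,.082),4),"side@82",np.round(atz("side",a,.082),4))
# tray corners top: RL,RR,FR,FL
for n,p in dict(RL=(58,165),RR=(630,42),FR=(715,385),FL=(130,515)).items(): print(n,np.round(atz("top",f(p,10,(202,228)),.080),4))
for n,p in dict(RL=(80,455),RR=(100,40),FR=(522,55),FL=(540,478)).items(): print("side",n,np.round(atz("side",f(p,9,(290,212)),.080),4))
# pan corners
for n,p in dict(RL=(25,165),RR=(675,40),FR=(760,415),FL=(98,560)).items(): print("pan",n,np.round(atz("top",f(p,10,(202,228)),.062),4))
# truffles
tt=[(210.5,199.0),(235.4,198.2),(262,198.3),(286.6,198.6)];ss=[(219.3,266),(232.2,245),(245.9,225.2),(256.1,208.2)]
for a,b in zip(ss,tt): r=tri(a,b);print("truf",np.round(r[0],4),round(r[1],4),np.round(atz("top",b,.03),4),np.round(atz("side",a,.03),4))
# dial: top crop t1 rim pts; side
g=lambda p:f(p,4,(195,180)); h=lambda p:f(p,3.8,(190,190))
print("dial hub",tri(h((688,221)),g((215,455))))
print("dial centre-top",tri(h((608,165)),g((195,368))))
for c in("side","top"):
  for q in("dummy",):
    pass
print(proj("side",(.58,.37,.03)))
E
```

```text
caramel tri (array([0.371 , 0.3326, 0.0822]), np.float64(0.0009)) top@82 [0.3716 0.3325 0.082 ] side@82 [0.3706 0.3326 0.082 ]
caramel tri (array([0.3776, 0.2871, 0.0815]), np.float64(0.0019)) top@82 [0.3783 0.2869 0.082 ] side@82 [0.3767 0.2885 0.082 ]
caramel tri (array([0.3848, 0.2409, 0.0813]), np.float64(0.0022)) top@82 [0.3857 0.2406 0.082 ] side@82 [0.3837 0.2427 0.082 ]
RL [0.4419 0.371  0.08  ]
RR [0.4638 0.2209 0.08  ]
FR [0.3653 0.2072 0.08  ]
FL [0.3438 0.3558 0.08  ]
side RL [0.4377 0.3721 0.08  ]
side RR [0.4619 0.224  0.08  ]
side FR [0.3613 0.2058 0.08  ]
side FL [0.3415 0.3563 0.08  ]
pan RL [0.4513 0.3813 0.062 ]
pan RR [0.4723 0.2085 0.062 ]
pan FR [0.3635 0.1959 0.062 ]
pan FL [0.3396 0.3658 0.062 ]
truf [0.6055 0.3635 0.027 ] 0.0023 [0.605  0.3631 0.03  ] [0.603  0.3672 0.03  ]
truf [0.6007 0.2935 0.0279] 0.0033 [0.6013 0.2932 0.03  ] [0.598  0.2969 0.03  ]
truf [0.5922 0.2189 0.029 ] 0.0046 [0.5942 0.2186 0.03  ] [0.5893 0.2218 0.03  ]
truf [0.5859 0.1497 0.0299] 0.0021 [0.587  0.1496 0.03  ] [0.5847 0.1507 0.03  ]
dial hub (array([0.30487319, 0.27455598, 0.06217308]), np.float64(0.0002673296848245409))
dial centre-top (array([0.35023811, 0.28227781, 0.09783385]), np.float64(0.0010324954785003117))
[229.51656146 268.71357731]
```

The measurements agree. Caramel tops triangulate to z ≈ 0.082, 46 mm apart. The truffle centres come out at z ≈ 0.028, 72 mm apart. The tray is turned about 8.5° and the dial shows about 1.6 rad (~205 g), so two truffles should do. I'll take truffle 4 first (top (287,198), dark with a gold foot), keeping high above the glass domes on the way.

```bash
cat >> h.py <<'E'
def down(a): return [np.cos(a/2),np.sin(a/2),0.,0.]
def st(s=""):
    o=ctrl.get_obs();print(s,"t",round(float(o["t"]),2),"p",np.round(o["tool_pos"],4),"F",np.round(o["ft_force"],2),"w",round(float(o["width"]),4));return o
E
python3 - <<'E'
from h import *
b=np.array(proj("top",(0,0,0)))
B=atz("top",(346,233),.08);print("bowl",B,[ (z,np.round(proj("side",(B[0],B[1],z)))) for z in(.1,.15,.2,.25,.3)])
A=-.091
for z in (.3,.35,.40):
    print(z,ctrl.inverse_kinematics([.586,.15,z],down(A)))
print(ctrl.inverse_kinematics([.149,-.53,.40],down(-1.297)))
print(ctrl.inverse_kinematics([.43,.25,.15],down(1.72)),ctrl.inverse_kinematics([.43,.25,.15],down(-1.42)))
E
```

```text
bowl [0.44086227 0.00870857 0.08      ] [(0.1, array([325., 162.])), (0.15, array([327., 144.])), (0.2, array([328., 126.])), (0.25, array([329., 106.])), (0.3, array([331.,  85.]))]
0.3 [0.25059208 0.24827143 0.44554106 1.76806596 0.         1.9123884 ]
0.35 [0.25059208 0.29380485 0.60289016 1.87988163 0.         1.9123884 ]
0.4 [0.25059208 0.36483537 0.80089923 2.00686018 0.         1.9123884 ]
[-1.29673816  0.20523733  0.60036234  1.96592134  0.          1.57105817]
[ 0.52662727 -0.05251005 -0.17049752  1.45280885  0.          0.3774236 ] [ 0.52662727 -0.05251005 -0.17049752  1.45280885  0.         -2.76576171]
```

```bash
python3 - <<'E'
from h import *
A=-.091
ctrl.servo_line([.149,-.529,.36],feed=.25)
ctrl.move_pose([.586,.15,.36],down(A));st("above")
ctrl.move_pose([.586,.15,.13],down(A));st("low")
S=ctrl.snapshot("side");T=ctrl.snapshot("top")
crop(S,"pics/s3.png",200,130,330,230,6);crop(T,"pics/t3.png",220,130,350,230,6)
E
```

```text
above t 4.61 p [0.5862 0.1492 0.36  ] F [-0.42 -0.04  0.72] w 0.0855
low t 5.53 p [0.5868 0.15   0.1317] F [0.18 0.23 0.65] w 0.0851
```

View pics/s3.png

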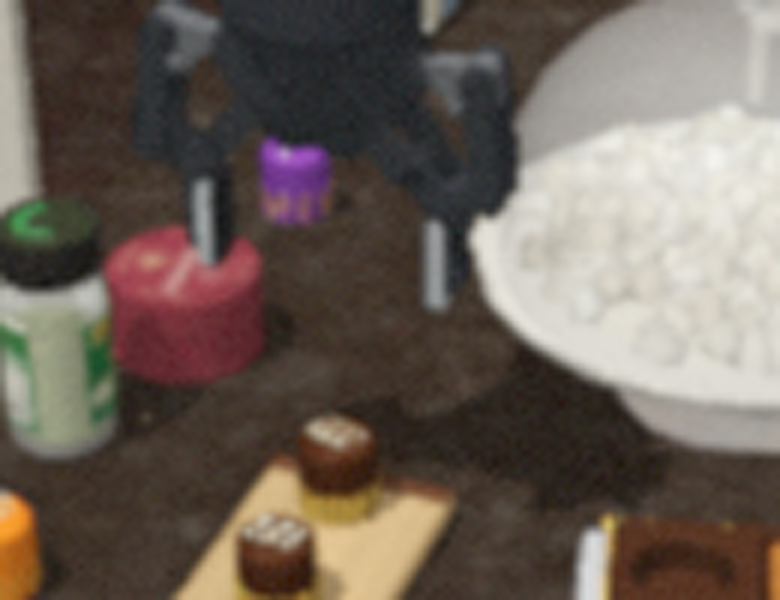

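```bash
python3 - <<'E'
from h import *
for z in (.10,.105,.11,.115,.12): print(z,proj("side",(.5868-.0445*np.cos(-.091),.15+.0445*.091,z)))
A=-.091
ctrl.servo_line([.586,.15,.059],feed=.1,f_stop=4);st("down")
ctrl.close_gripper();st("closed")
S=ctrl.snapshot("side");T=ctrl.snapshot("top")
crop(S,"pics/s4.png",210,150,310,230,7.5)
E
```

```text
0.1 [272.58169818 186.87611545]
0.105 [272.57830991 185.05315999]
0.11 [272.57490297 183.22015953]
0.115 [272.5714772  181.37703082]
0.12 [272.56803244 179.52368969]
down t 6.48 p [0.5864 0.1501 0.0597] F [ 0.12 -0.11  0.22] w 0.0852
closed t 7.03 p [0.5864 0.1501 0.0597] F [-0.63  0.01  5.11] w 0.0315
```

View pics/s4.png

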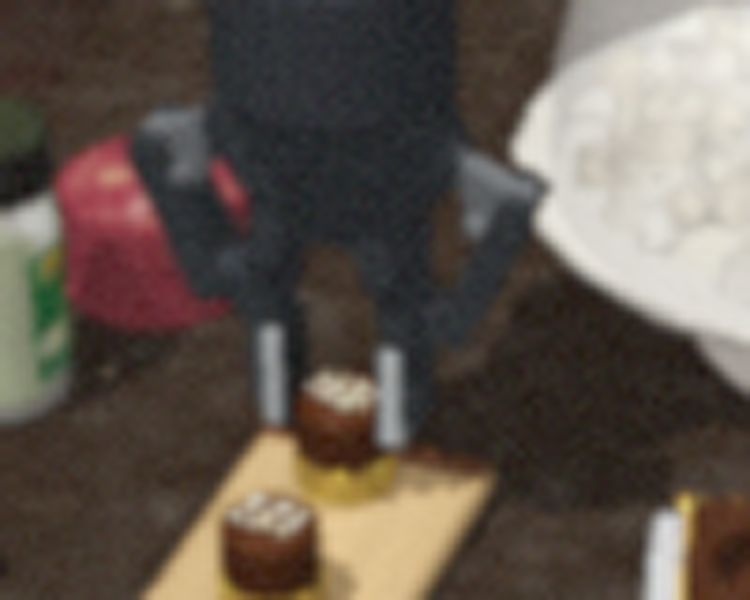

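```bash
python3 - <<'E'
from h import *
for z in (.02,.025,.03,.035,.04): print(z,proj("side",(.5864-.019,.15+.002,z)))
ctrl.servo_line([.5864,.1501,.20],feed=.2);o=st("lift")
A2=1.72
ctrl.move_pose([.43,.25,.20],down(A2));st()
S=ctrl.snapshot("side");T=ctrl.snapshot("top")
cv2.imwrite("pics/side5.png",S);cv2.imwrite("pics/top5.png",T)
crop(S,"pics/s5.png",260,130,400,280,4);crop(T,"pics/t5.png",190,170,320,290,5)
E
```

```text
0.02 [262.9023474  212.83448332]
0.025 [262.87378865 211.16605421]
0.03 [262.84508002 209.48886943]
0.035 [262.81622034 207.80285988]
0.04 [262.78720841 206.10795573]
lift t 7.98 p [0.586  0.15   0.1985] F [0.22 0.51 0.05] w 0.0316
 t 9.36 p [0.4301 0.2498 0.1996] F [0.   0.56 0.41] w 0.0314
```

View pics/s5.png

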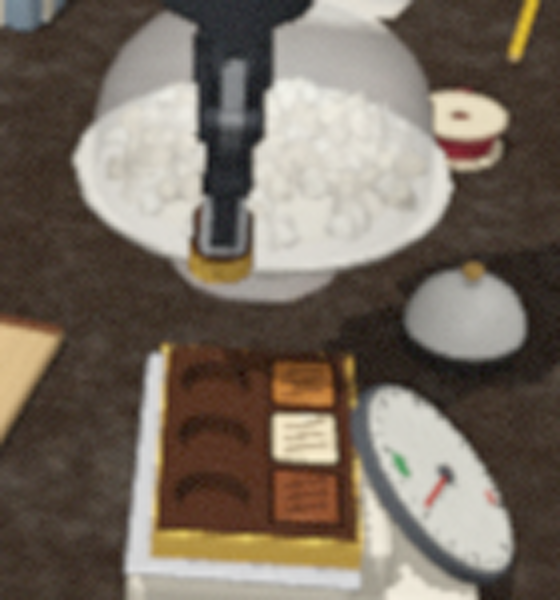

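View pics/t5.png

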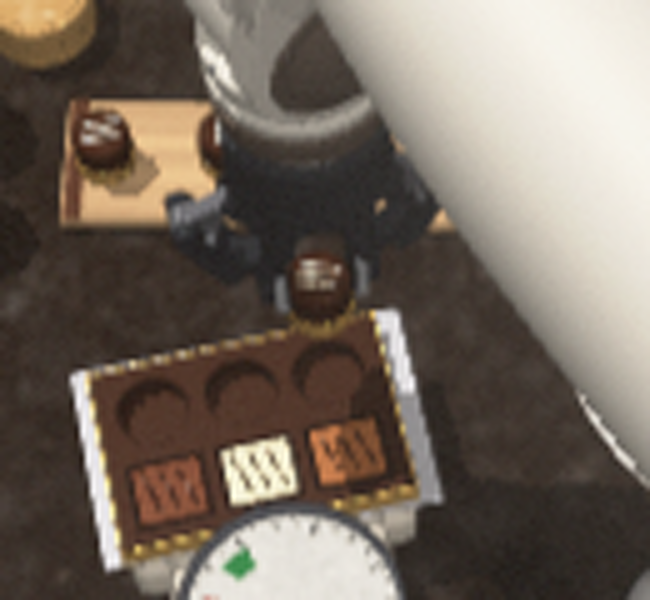

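```bash
cat >> h.py <<'E'
def circ(c,P,r,n=60): return np.array([proj(c,(P[0]+r*np.cos(t),P[1]+r*np.sin(t),P[2])) for t in np.linspace(0,2*np.pi,n,endpoint=False)])
def overlay(c,im,items,box,s,name):
    x0,y0,x1,y1=box
    v=cv2.resize(im[y0:y1,x0:x1],None,fx=s,fy=s,interpolation=cv2.INTER_CUBIC)
    for P,r,col in items:
        p=((circ(c,P,r)-[x0,y0]+.5)*s-.5).round().astype(int)
        cv2.polylines(v,[p],True,col,1)
    cv2.imwrite(name,v)
E
python3 - <<'E'
from h import *
S=cv2.imread("pics/side5.png");T=cv2.imread("pics/top5.png")
C=(.4301,.2498,.1996)
it=[((C[0],C[1],C[2]-.048),.017,(0,255,0)),((C[0],C[1],C[2]-.012),.017,(0,255,255))]
a=8.56*np.pi/180;ex=np.array([np.cos(a),np.sin(a)]);ey=np.array([-ex[1],ex[0]])
m=np.array([.3776,.2871])+.046*ex
it+=[((*(m+k*.046*ey),.0795),.0183,(255,255,0)) for k in(-1,0,1)]
overlay("side",S,it,(285,170,365,275),5.6,"pics/s6.png");overlay("top",T,it,(205,210,285,290),7.4,"pics/t6.png")
E
```

```text
(no output)
```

View pics/s6.png

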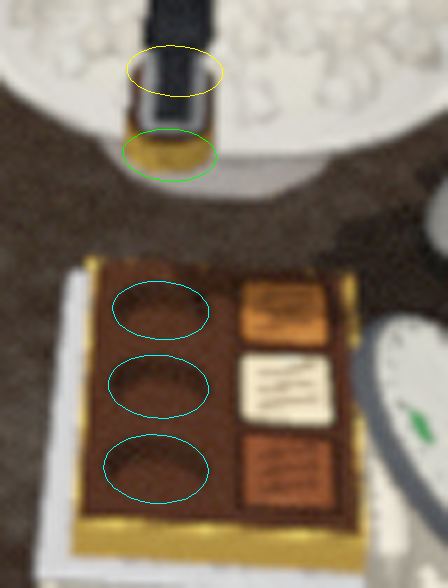

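View pics/t6.png

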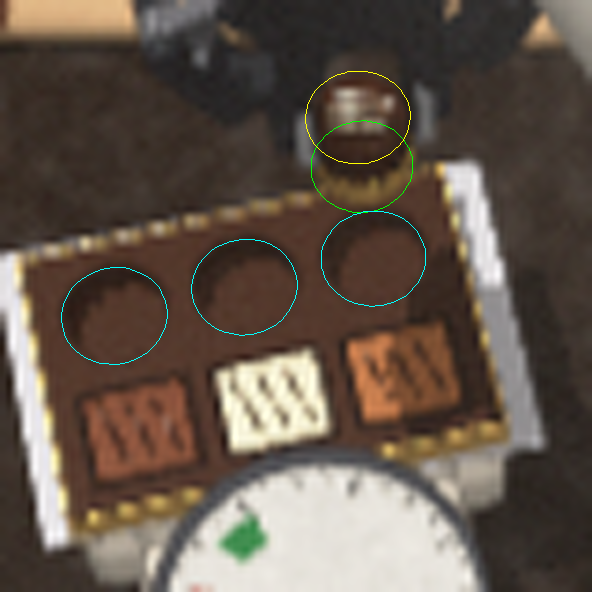

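```bash
python3 - <<'E'
from h import *
S=cv2.imread("pics/side5.png");T=cv2.imread("pics/top5.png")
S=cv2.convertScaleAbs(S,alpha=2);T=cv2.convertScaleAbs(T,alpha=2)
C=(.4301,.2498,.1996)
it=[((C[0],C[1],C[2]-.048),.017,(0,255,0)),((C[0],C[1],C[2]-.012),.017,(0,255,255))]
a=8.56*np.pi/180;ex=np.array([np.cos(a),np.sin(a)]);ey=np.array([-ex[1],ex[0]])
m=np.array([.3776,.2871])+.046*ex
w=[((*(m+k*.046*ey),.0795),.0183,(255,255,0)) for k in(-1,0,1)]
a1=lambda *k:None
overlay("side",S,it,(295,165,335,205),14,"pics/a.png");overlay("top",T,it,(235,210,275,250),14,"pics/b.png")
overlay("side",S,w,(295,215,335,265),11,"pics/c.png");overlay("top",T,w,(205,230,270,265),10,"pics/d.png")
A,B=cv2.imread("pics/a.png"),cv2.imread("pics/b.png");A=A[:, :390];B=B[:,:390];cv2.imwrite("pics/s7.png",np.hstack([A,B]))
Cc,D=cv2.imread("pics/c.png"),cv2.imread("pics/d.png")
v=np.zeros((560,1100,3),np.uint8);v[:Cc.shape[0],:440]=Cc;v[:350,445:445+650]=D;cv2.imwrite("pics/t7.png",cv2.resize(v,(800,407)))
E
```

```text
(no output)
```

View pics/s7.png

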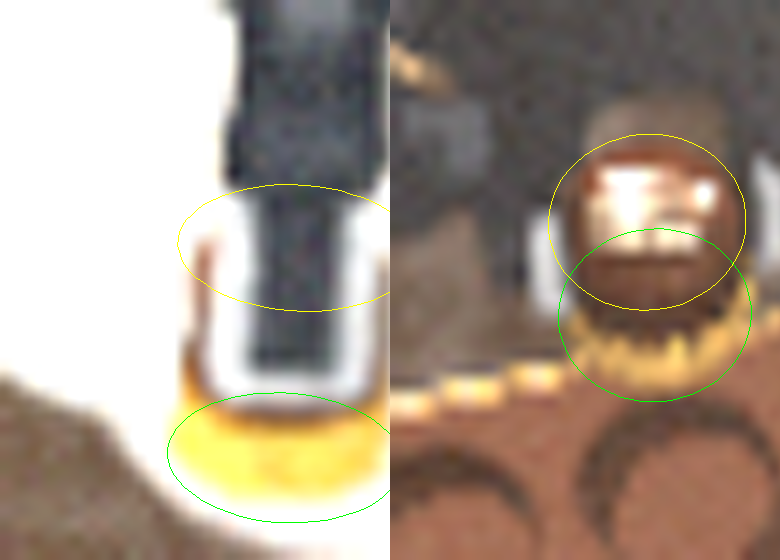

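View pics/t7.png

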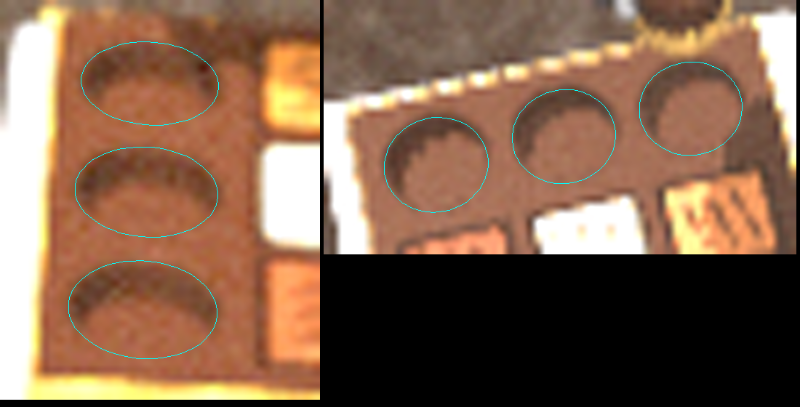

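```bash
python3 - <<'E'
from h import *
S=cv2.convertScaleAbs(cv2.imread("pics/side0.png"),alpha=1.5);T=cv2.convertScaleAbs(cv2.imread("pics/top0.png"),alpha=1.5)
P=(.5864,.1501)
it=[((P[0],P[1],.012),.017,(0,255,0)),((P[0],P[1],.048),.017,(0,255,255))]
overlay("side",S,it,(235,190,275,230),14,"pics/a.png");overlay("top",T,it,(266,180,306,220),14,"pics/b.png")
A,B=cv2.imread("pics/a.png"),cv2.imread("pics/b.png");cv2.imwrite("pics/s8.png",np.hstack([A[:,100:490],B[:,80:480]]))
E
```

```text
(no output)
```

View pics/s8.png

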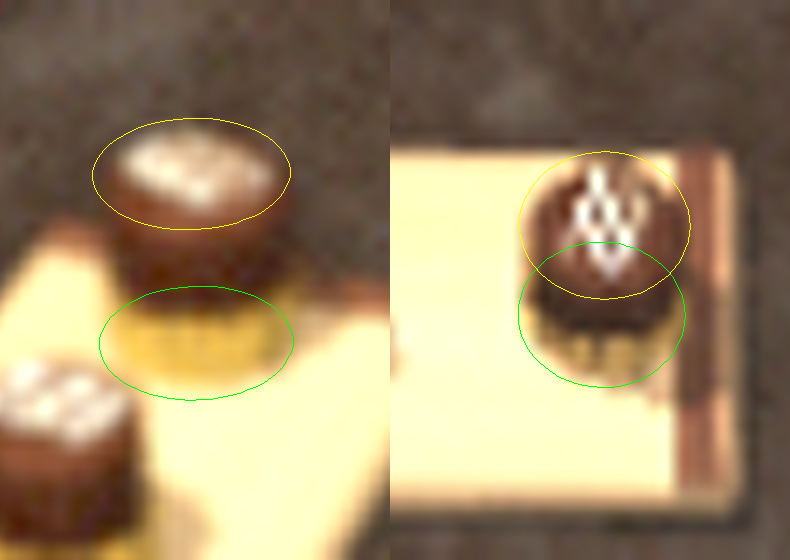

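The truffle is held upright. The overlaid cylinder matches in both pictures apart from its rounded foot, and the well rings lie on the dark crescents. Next I'll insert it into well 1.

```bash
python3 - <<'E'
from h import *
ctrl.servo_line([.4301,.2483,.140],feed=.1);ctrl.pause(.2);st("hover")
r=ctrl.servo_line([.4301,.2483,.1125],feed=.03,f_stop=1.5);o=st(r)
S=ctrl.snapshot("side");T=ctrl.snapshot("top");cv2.imwrite("pics/side9.png",S);cv2.imwrite("pics/top9.png",T)
crop(S,"pics/s9.png",280,170,400,280,5)
E
```

```text
hover t 10.41 p [0.4304 0.2485 0.1407] F [ 0.42  0.55 -0.4 ] w 0.0315
False t 11.47 p [0.4302 0.2484 0.1127] F [ 0.2  -0.42  0.52] w 0.0318
```

View pics/s9.png

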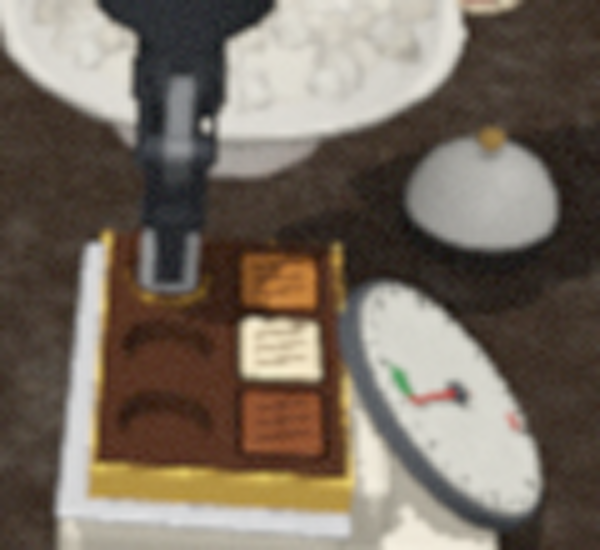

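The truffle went down to seating depth without hitting the rim, and the pointer shows about 0.5 N of press. Releasing.

```bash
python3 - <<'E'
from h import *
ctrl.open();st("open");ctrl.pause(.3)
ctrl.servo_line([.4301,.2483,.20],feed=.12);st()
ctrl.pause(.5)
ctrl.move_pose([.5922,.2200,.20],down(-.091));st("over truffle3")
S=ctrl.snapshot("side");T=ctrl.snapshot("top");cv2.imwrite("pics/side10.png",S);cv2.imwrite("pics/top10.png",T)
crop(S,"pics/s10.png",200,170,400,280,4);crop(T,"pics/t10.png",195,180,305,325,4)
E
```

```text
open t 12.15 p [0.4301 0.2483 0.1125] F [-0.09 -0.57 -0.55] w 0.0854
 t 13.33 p [0.4299 0.2482 0.1992] F [ 0.31 -0.16  0.31] w 0.0859
over truffle3 t 15.29 p [0.592  0.2201 0.2001] F [-0.92  0.43 -1.13] w 0.0853
```

View pics/s10.png

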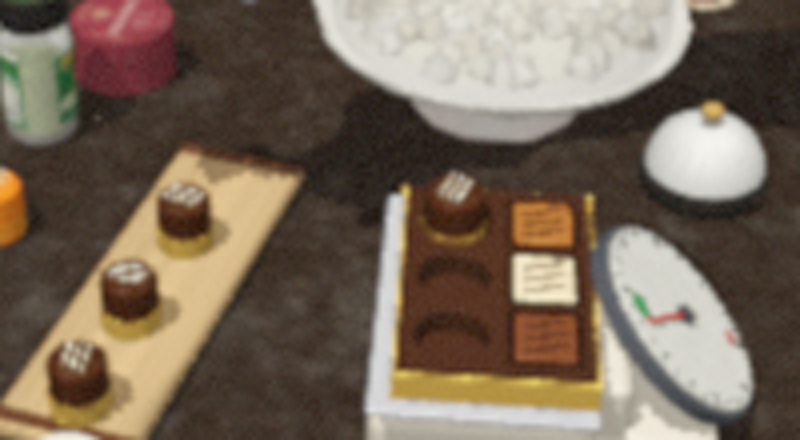

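View pics/t10.png

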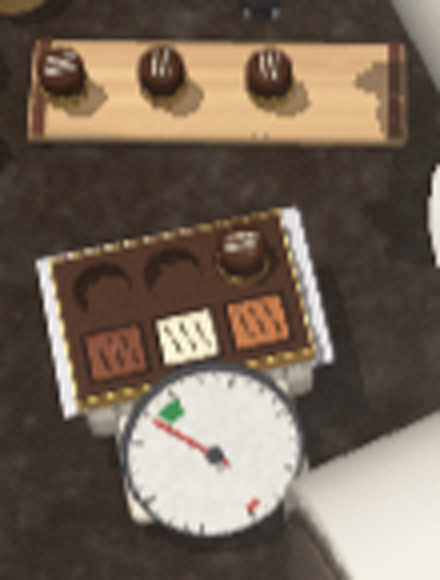

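Truffle 4 stands upright in well 1. The pointer, tip at crop (155,422), sits about 17° short of the green centre, so exactly one more is needed. I'll put truffle 3 into well 3.

```bash
python3 - <<'E'
from h import *
p=[.5930,.2190]
ctrl.servo_line([*p,.12],feed=.15)
r=ctrl.servo_line([*p,.059],feed=.1,f_stop=4);st(r)
ctrl.close_gripper();st("closed")
ctrl.servo_line([*p,.20],feed=.2);st("lift")
ctrl.move_pose([.4165,.3393,.19],down(1.72));ctrl.pause(.2);o=st("hover")
S=ctrl.snapshot("side");T=ctrl.snapshot("top");cv2.imwrite("pics/side11.png",S);cv2.imwrite("pics/top11.png",T)
C=o["tool_pos"]
it=[((C[0],C[1],C[2]-.048),.017,(0,255,0)),((C[0],C[1],C[2]-.012),.017,(0,255,255))]
S=cv2.convertScaleAbs(S,alpha=1.5);T=cv2.convertScaleAbs(T,alpha=1.5)
c=proj("side",C-[0,0,.03]).astype(int);overlay("side",S,it,(c[0]-20,c[1]-20,c[0]+20,c[1]+30),10,"pics/a.png")
c=proj("top",C-[0,0,.03]).astype(int);overlay("top",T,it,(c[0]-20,c[1]-20,c[0]+20,c[1]+30),10,"pics/b.png")
cv2.imwrite("pics/s11.png",np.hstack([cv2.imread("pics/a.png"),cv2.imread("pics/b.png")]))
E
```

```text
False t 16.83 p [0.5933 0.2191 0.0597] F [-0.4   0.09  0.69] w 0.0852
closed t 17.38 p [0.5934 0.2192 0.0597] F [-0.26 -0.7   5.05] w 0.0316
lift t 18.23 p [0.5926 0.2189 0.1984] F [-0.13 -0.07 -0.63] w 0.0314
hover t 19.76 p [0.4169 0.339  0.1898] F [ 0.26  0.62 -0.73] w 0.0315
```

View pics/s11.png

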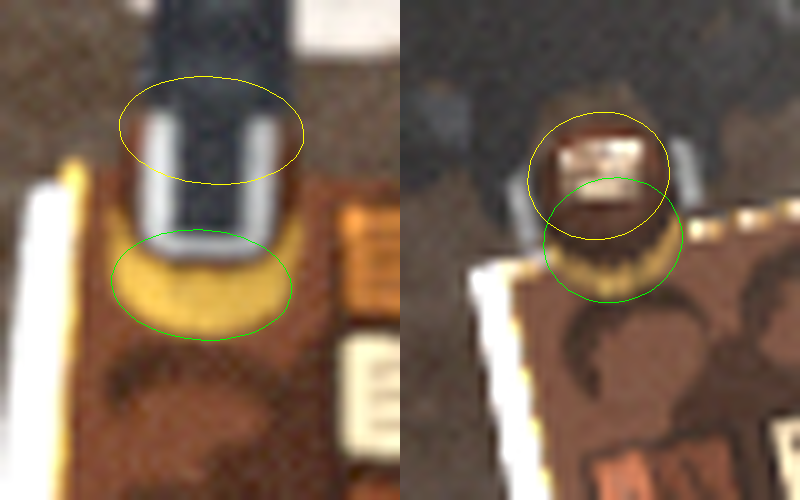

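```bash
python3 - <<'E'
from h import *
p=[.4165,.3393]
ctrl.servo_line([*p,.139],feed=.1);ctrl.pause(.2);st("hover")
r=ctrl.servo_line([*p,.1118],feed=.03,f_stop=1.5);st(r)
S=ctrl.snapshot("side");T=ctrl.snapshot("top");cv2.imwrite("pics/side12.png",S);cv2.imwrite("pics/top12.png",T)
crop(S,"pics/s12.png",280,170,400,280,5)
E
```

```text
hover t 20.72 p [0.4168 0.3395 0.1398] F [ 0.95 -0.42  0.75] w 0.0315
False t 21.77 p [0.4166 0.3394 0.112 ] F [ 0.73 -0.33 -0.03] w 0.0315
```

View pics/s12.png

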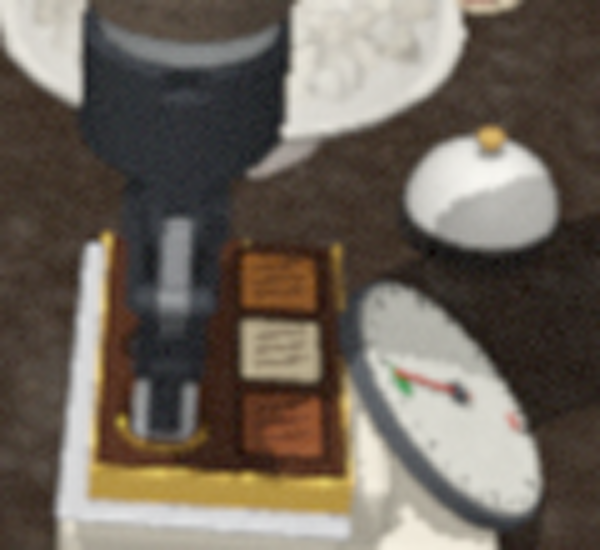

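```bash
python3 - <<'E'
from h import *
ctrl.open();ctrl.pause(.3)
ctrl.servo_line([.4165,.3393,.20],feed=.12)
ctrl.move_pose([.5,.17,.33],down(.3));ctrl.pause(.5);st("clear")
S=ctrl.snapshot("side");T=ctrl.snapshot("top");cv2.imwrite("pics/side13.png",S);cv2.imwrite("pics/top13.png",T)
crop(S,"pics/s13.png",190,190,400,310,3.8);crop(T,"pics/t13.png",165,160,305,325,3.6)
E
```

```text
clear t 25.13 p [0.4999 0.1702 0.33  ] F [-1.26 -1.01  0.78] w 0.0854
```

View pics/s13.png

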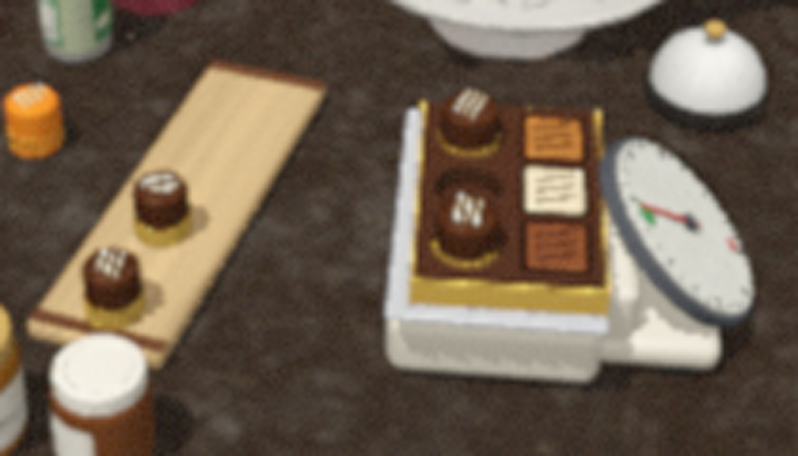

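View pics/t13.png

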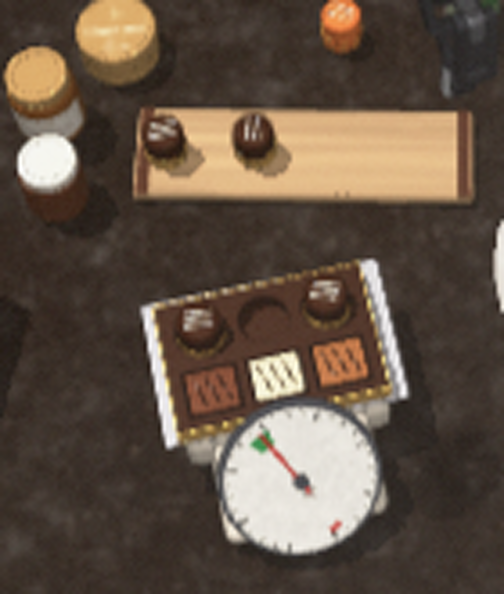

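Both truffles are seated and the pointer lies on the green patch, towards its upper side. I'll measure its angle before handing in.

```bash
python3 - <<'E'
from h import *
T=cv2.imread("pics/top13.png");crop(T,"pics/t14.png",223,268,275,316,12)
crop(cv2.imread("pics/side13.png"),"pics/s14.png",347,222,392,280,10)
a=8.56*np.pi/180;ex=np.array([np.cos(a),np.sin(a),0]);ey=np.array([-ex[1],ex[0],0])
hub=np.array([.3049,.2746,.0622]);top=np.array([.3502,.2823,.0978])
u=top-hub;u-=ey*(u@ey);print(np.linalg.norm(u));u/=np.linalg.norm(u);n=np.cross(ey,u);print("n",n)
for tag,fn in (("start","top0"),("one","top10"),("two","top13")):
  im=cv2.imread(f"pics/{fn}.png").astype(int);b,g,r=im[...,0],im[...,1],im[...,2]
  Y,X=np.mgrid[:420,:560];box=(X>222)&(X<276)&(Y>268)&(Y<318)
  red=box&(r-np.maximum(b,g)>35);gr=box&(g-np.maximum(r,b)>25)
  def ang(px):
    o,d=ray("top",px);p=o+d*((hub-o)@n)/(d@n)-hub;return np.arctan2(-(p@ey),p@u),np.hypot(p@ey,p@u)
  A=np.array([[*ang((x,y)),r[y,x]-max(b[y,x],g[y,x])] for y,x in zip(*np.nonzero(red))])
  G=np.array([ang((x,y)) for y,x in zip(*np.nonzero(gr))])
  far=A[(A[:,1]>.015)]
  print(tag,"green",G[:,0].mean().round(3),G[:,0].min().round(3),G[:,0].max().round(3),"r",G[:,1].mean().round(3))
  for nm,s in(("ptr",far[:,0]<1),("redmark",far[:,0]>=1)):
    f=far[s];print(nm,len(f),np.average(f[:,0],weights=f[:,2]).round(3) if len(f) else None, f[:,1].max().round(3) if len(f) else None)
E
```

```text
0.05812039578930874
n [ 0.60569847  0.0911708  -0.79045382]
start green -0.56 -0.719 -0.385 r 0.04
ptr 62 -0.782 0.09
redmark 7 2.718 0.043
one green -0.56 -0.719 -0.385 r 0.04
ptr 57 -0.635 0.09
redmark 7 2.714 0.044
two green -0.589 -0.719 -0.385 r 0.041
ptr 54 -0.513 0.09
redmark 6 2.712 0.043
```

View pics/t14.png

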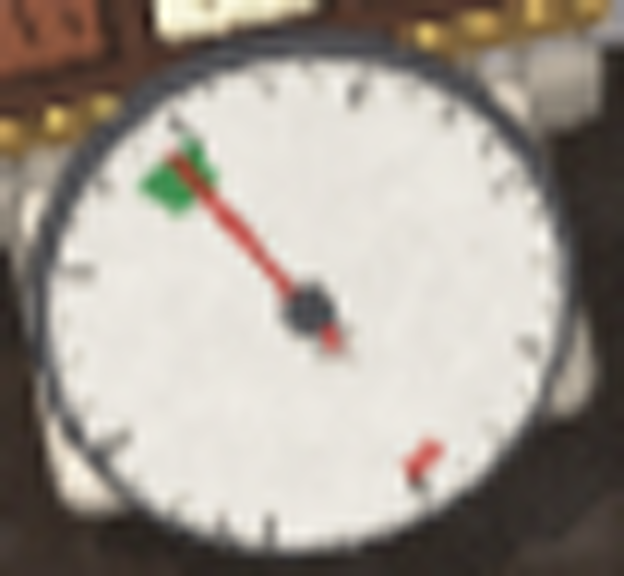

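View pics/s14.png

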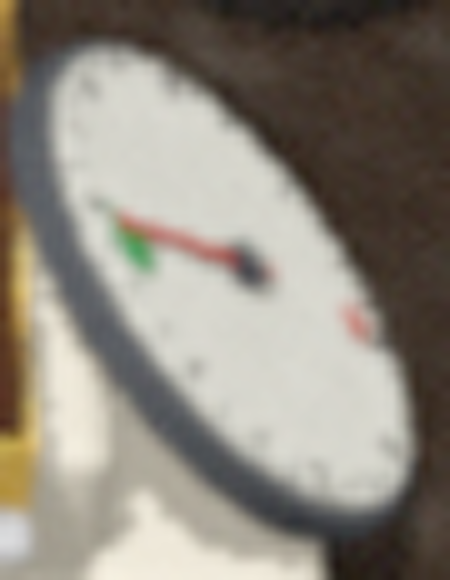

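```bash
python3 - <<'E'
from h import *
a=8.56*np.pi/180;ex=np.array([np.cos(a),np.sin(a),0]);ey=np.array([-ex[1],ex[0],0])
hub0=np.array([.3049,.2746,.0622]);top=np.array([.3502,.2823,.0978])
u=top-hub0;u-=ey*(u@ey);u/=np.linalg.norm(u);n=np.cross(u,ey);n*=np.sign(n[2])
boxes=dict(top=(222,276,268,318),side=(347,392,222,280))
for cam in("top","side"):
 for tag,fn in (("start","0"),("one","10"),("two","13")):
  im=cv2.imread(f"pics/{cam}{fn}.png").astype(int);b,g,r=im[...,0],im[...,1],im[...,2]
  Y,X=np.mgrid[:420,:560];x0,x1,y0,y1=boxes[cam];box=(X>x0)&(X<x1)&(Y>y0)&(Y<y1)
  red=box&(r-np.maximum(b,g)>35);gr=box&(g-np.maximum(r,b)>25)
  def pq(px,h):
    o,d=ray(cam,px);p=o+d*((h-o)@n)/(d@n)-h;return p@u,-(p@ey)
  R=np.array([pq((x,y),hub0) for y,x in zip(*np.nonzero(red))]);rr=np.hypot(*R.T);an=np.arctan2(R[:,1],R[:,0])
  k=(rr<.046)&(rr>.012)&(an<.5)&(an>-2.2);P=R[k]
  k2=(rr<.05)&(rr>.03)&(an>2)
  G=np.array([pq((x,y),hub0) for y,x in zip(*np.nonzero(gr))])
  # pointer line direction by PCA
  c=P.mean(0);d=np.linalg.svd(P-c)[2][0];d*=np.sign(d@c)
  print(cam,tag,"ptr mean",np.arctan2(c[1],c[0]).round(3),"pca",np.arctan2(d[1],d[0]).round(3),"green",np.arctan2(*G.mean(0)[::-1]).round(3),"redmark",np.arctan2(*R[k2].mean(0)[::-1]).round(3))
E
```

```text
top start ptr mean -1.131 pca -1.107 green -0.561 redmark 2.722
top one ptr mean -0.811 pca -0.82 green -0.561 redmark 2.713
top two ptr mean -0.496 pca -0.492 green -0.589 redmark 2.707
side start ptr mean -1.174 pca -1.129 green -0.541 redmark 2.898
side one ptr mean -0.801 pca -0.801 green -0.541 redmark 2.898
side two ptr mean -0.393 pca -0.406 green -0.605 redmark 2.898
```

```bash
python3 - <<'E'
from h import *
S=cv2.convertScaleAbs(ctrl.snapshot("side"),alpha=1.6);T=cv2.convertScaleAbs(ctrl.snapshot("top"),alpha=1.6)
zp=.066-.0058
it=[((x,y,zp+.04),.017,(0,255,255)) for x,y in((.4301,.2483),(.4165,.3393))]+[((x,y,zp+.018),.0183,(255,255,0)) for x,y in((.4301,.2483),(.4165,.3393))]
overlay("side",S,it,(295,205,335,265),9,"pics/a.png");overlay("top",T,it,(208,228,268,268),7,"pics/b.png")
A,B=cv2.imread("pics/a.png"),cv2.imread("pics/b.png");v=np.zeros((540,790,3),np.uint8);v[:,:360]=A;v[:280,365:785]=B;cv2.imwrite("pics/s15.png",v)
E
```

```text
(no output)
```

View pics/s15.png

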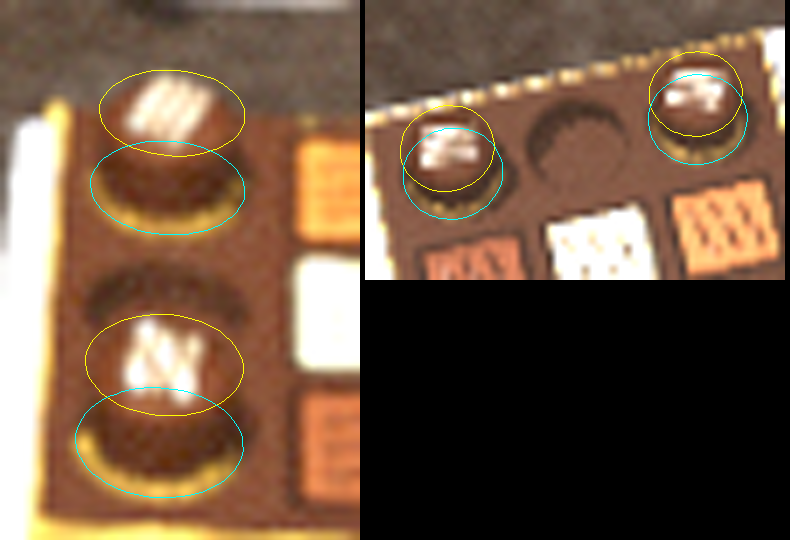

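The top faces sit on the rings predicted for seated truffles, and both truffles stand upright. Handing in.

```bash
python3 - <<'E'
from h import *
st();ctrl.sign_off()
E
```

```text
t 25.33 p [0.5  0.17 0.33] F [0.13 0.19 0.71] w 0.0853
the job is handed in; nothing more can be done
```

I topped up the tray with two truffles and handed the job in at 25.3 s. Truffle 4 went into the right well and truffle 3 into the left well; each went in on the first try without hitting the rim.

- **Seating:** in both cameras the two truffles stand upright, with their tops where a seated truffle's top should be.
- **Pointer:** it rests in the green zone (2.08–2.42 rad). The top camera reads about 2.32 rad. The side camera, which sees the dial at a slant, reads about 2.39 rad, so the two disagree by 0.07 rad.
- **Pressing force:** in the pictures taken at full depth, the pointer was only slightly above its resting value, far from the last tick.
- **Left alone:** truffles 1 and 2 still stand on the board. The jars and the tin look unmoved, but I did not measure them again at the end. The gripper was open and clear of everything at hand-in.

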